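# Prove the laundry disconnect box dead, close it and refit its handle

## Robot

A 7-joint arm with a two-finger parallel gripper is mounted at the origin on the work surface. World frame = base frame: x ahead of the robot, y to its left, z up, the work surface at z = 0. Lengths are in mm, angles in rad, forces in N, time in s.
With the tool pointing down it reaches from about 425 to 1025 mm from the base axis. Payload 9.4 kg.
Tool frame: the origin (TCP) lies at the very end of the fingers, on their centre line; the grasp point (between the pads) lies 19 mm behind it; z points along the fingers, y is the line along which they close (so a half turn about z gives the same grasp; the last joint's range is limited). The gripper opens to 93 mm and grips with 3 to 60 N. Pads are 15 mm wide; open, the fingers measure 128 mm over their backs; the gripper's body (75 mm by 188 mm) begins 65 mm behind the grasp point.
Start: joints at [1.077, 0.599, -0.003, 1.599, 0.002, 0.943, -0.08], TCP at [293.497, -662.936, 218.618] pointing down, gripper open.
Joint ranges: [-2.57, 2.57], [-0.35, 1.97], [-1.29, 1.29], [0.11, 2.56], [-1.05, 4.19], [0.11, 1.86], [-2.63, 2.63]. Speed limits (rad/s): [2.22, 2.22, 3.01, 3.01, 3.14, 3.14, 3.14].

## Interface

Orientations are given as a rotation vector (axis times angle).
In Python, from cell import * gives the robot as it stands.
- The arm moves only by the shell command python3 -m pendant 'ROWS' [FORCE]. ROWS is text: rows parted by semicolons, each of 7 numbers parted by spaces: the gripper's target within -1 to 1 (shut at 1, half-way at 0, fully open at -1), then the shift along the tool's x, y, z each as a share of 0.15 m, from -1 to 1, then the turn, a rotation vector about the tool's x, y, z each as a share of 45 degrees, from -1 to 1. In form: grip x y z rx ry rz; .... A call has 1 to 20 rows; each row is the pose to reach, as a shift and turn from the pose commanded when the call began, along the tool's axes at that moment; what a row does not reach only later rows make up. A row lasts 1/8 s, in which the tool goes at most 62.5 mm and 10.7 degrees, less where a joint would pass 70% of its speed; a pose out of reach is approached as far as the arm can. A call with a number of a shift or a turn outside -1 to 1 is refused whole. A call with a gripper value outside its range is refused whole. The fingers move at their own pace and stop on an object; FORCE is the grip in N (left out, the last holds). Time passes only in rows, so rows that repeat a pose let the fingers close. It gives the time, the measured TCP pose, the force, the opening and the grip force at its end, in the units of the state.
- state(): the state, without advancing time (a new reading comes with each control period).
- snapshot(name): name is "scene" or "top" or "wrist"; returns a dict with "frame" (480x640x3 uint8, red, green, blue), "fx", "fy", "cx", "cy" (pixels), "eye" and "rotation" of the camera in the world; the wrist camera has in their place "mount" (4x4, takes a point from camera to tool coordinates, whose origin is the TCP and whose axes are the flange's). Camera axes: x right, y down, z forward; pixel columns grow to the right and rows downward; lengths in mm; the calibration is good to about 2 mm. A picture is of the moment at which its call begins: read the wrist's pose just before it. There is no depth.
- hand_in(): hands the job in; it is judged then, once.
The state is a dict: "time": time; "joint_pos": joint angles; "joint_velocities": joint speeds; "joint_efforts": joint torques, N m; "tcp_pos": TCP position; "tcp_rot": TCP orientation; "contact_force": force on the tool from outside, world axes, zero at the start; "torque": the same for the moment, N m; "opening": finger opening in mm; "grasp_force": force on a finger pad.
Only numpy, scipy, OpenCV 4.12 (cv2) and the standard library are available. Lean on these libraries where they do the work, as an engineer would, in place of code of your own. Each camera call takes 0.05 s, during which the arm holds its last target. There are 200 camera calls.

## Task

The laundry room's disconnect box is locked out, its cover open and its rotary handle pulled off: take the test pen from its holder and touch its tip for about half a second to the screw of every terminal block that is fitted, in order along the row from the shaft end to the hinge end. Stand the pen back in its holder once it is no longer needed, shut the cover flush, and only when the cover is shut refit the handle: set it on the shaft and turn it until it lines up with the hidden pin and drops fully home. Leave the other things on the counter where they are.

Things in the scene. Friction and masses are not known exactly. Their poses are not given: they have to be found in the camera images.
- box: Grey steel box fixed flat on the counter, 140 (its x) x 225 (its y) x 85 mm high. Origin: centre of its underside, z up; at yaw 0 its x points away from the robot, y to the robot's left. The -y part (y -112 to 17 mm) is the open terminal chamber, 4 mm walls 80 mm high; the +y part has a flat top at 85 mm with the bare switch shaft. Two short conduits on the +x side.
- cover (a joint): Angle (rad) of the flat grey cover of the terminal chamber: 0 shut flush, 1.7 to 2.0 at the start (stop at 2.05). A 5 mm plate, 140 mm along the hinge, 129 mm from hinge to free edge, with a 6.5 mm high lip on its outer face along that edge. Hinged on the box's -y top edge, it swings up and outwards to -y. Stiff hinge: it stays where it is left and needs under 4 N at its free edge.
- cover_edge (a point): Middle of the cover's free edge, on its outer face (the face that is on top when shut).
- cover_hinge (a point): Middle of the cover's hinge line, 82.5 mm above the counter; the hinge line runs along the box's x.
- shaft_seat (a point): Where the axis of the upright shaft meets the box top (85 mm up); axes are the box's. Shaft 9.6 mm thick, 21 mm high, top 4 mm tapered; it does not turn. A cross pin 4.6 mm thick, 22 mm long goes through it, its top 11.3 mm above this point. The pin's direction is not reported: somewhere between 0.35 and 1.15 rad anticlockwise (seen from above) from the box's x.
- handle: Loose black handle, 90 g: round hub 55 mm wide, 26 mm high, and on it a bar grip 54 mm long (its x), 13 mm thick (its y), up to 50 mm. Origin: centre of its underside, z up. Underneath, a 12 mm square bore and an 8 mm wide slot along its x, both 22 mm deep. Out of line it rests on the pin, 11.3 mm up; within 0.1 rad of the pin's line (either way round) it goes down onto the box top.
- pen: Voltage test pen, 165 mm long, 60 g, standing tip down in its holder. Origin at the very end of the tip; z runs from tip to cap. Steel tip 5 mm in diameter, cone from 9 to 24 mm, round barrel 19 mm in diameter up to 140 mm, cap 20 mm in diameter up to 165 mm. In the holder the tip is 10 mm above the counter and it may lean up to 0.1 rad.
- holder: Weighted black block, fixed to the counter, 68 x 68 x 70 mm high. Origin at the centre of its underside. A round vertical hole of 23 mm diameter in the middle of its top, with a 3 mm chamfer, 60 mm deep.
- T1: Plug-in terminal block in place 1 of 5 of the row, counted from the shaft end (1) to the hinge end (5), places 18.5 mm apart; None if not fitted (3 to 5 are). Grey, 50 x 15.5 x 42 mm, 60 g, loosely held in its moulded base, with a round brass clamp screw 10 mm across on top. Origin: centre of the screw's top face, 50 mm above the counter; axes are the box's.
- T2: Plug-in terminal block in place 2 of 5 of the row, counted from the shaft end (1) to the hinge end (5), places 18.5 mm apart; None if not fitted (3 to 5 are). Grey, 50 x 15.5 x 42 mm, 60 g, loosely held in its moulded base, with a round brass clamp screw 10 mm across on top. Origin: centre of the screw's top face, 50 mm above the counter; axes are the box's.
- T3: Plug-in terminal block in place 3 of 5 of the row, counted from the shaft end (1) to the hinge end (5), places 18.5 mm apart; None if not fitted (3 to 5 are). Grey, 50 x 15.5 x 42 mm, 60 g, loosely held in its moulded base, with a round brass clamp screw 10 mm across on top. Origin: centre of the screw's top face, 50 mm above the counter; axes are the box's.
- T4: Plug-in terminal block in place 4 of 5 of the row, counted from the shaft end (1) to the hinge end (5), places 18.5 mm apart; None if not fitted (3 to 5 are). Grey, 50 x 15.5 x 42 mm, 60 g, loosely held in its moulded base, with a round brass clamp screw 10 mm across on top. Origin: centre of the screw's top face, 50 mm above the counter; axes are the box's.
- T5: Plug-in terminal block in place 5 of 5 of the row, counted from the shaft end (1) to the hinge end (5), places 18.5 mm apart; None if not fitted (3 to 5 are). Grey, 50 x 15.5 x 42 mm, 60 g, loosely held in its moulded base, with a round brass clamp screw 10 mm across on top. Origin: centre of the screw's top face, 50 mm above the counter; axes are the box's.
- tray: Bamboo tray of clothespins, 120 x 220 x 30 mm; not part of the job. Origin at the middle of its underside.
- jar: Ribbed glass jar with flip-top lid, 97 mm across, 155 mm high; not part of the job. Origin at the middle of its underside.
- dish: Steel key dish, 116 mm across, 24 mm high; not part of the job. Origin at the middle of its underside.
- scraper: Black lint scraper lying flat, about 130 x 120 x 15 mm; not part of the job. Origin at the middle of its underside.
Things that resemble listed ones, but are neither listed nor needed, are in the scene too. What is shaped like the T4 but green is not meant.

How it is judged (in metres and radians):
On the way, in this order (a step that is already met when the one before it is completed fails the run):
1. the pen's tip rests on the screw of block T1 (within 6 mm of the screw's centre, in contact) for 0.3 s (distance between pen and T1 below 0.006 m and contact force between pen and T1 above 0.2 N), for 0.3 s.
2. the pen's tip rests on the screw of block T2 (within 6 mm of the screw's centre, in contact) for 0.3 s (distance between pen and T2 below 0.006 m and contact force between pen and T2 above 0.2 N), for 0.3 s.
3. the pen's tip rests on the screw of block T3 (within 6 mm of the screw's centre, in contact) for 0.3 s (distance between pen and T3 below 0.006 m and contact force between pen and T3 above 0.2 N), for 0.3 s.
4. the pen's tip rests on the screw of block T4 (within 6 mm of the screw's centre, in contact) for 0.3 s (distance between pen and T4 below 0.006 m and contact force between pen and T4 above 0.2 N), for 0.3 s.
5. the pen's tip rests on the screw of block T5 (within 6 mm of the screw's centre, in contact) for 0.3 s (distance between pen and T5 below 0.006 m and contact force between pen and T5 above 0.2 N), for 0.3 s.
6. the cover is shut (within 0.03 rad) (value of joint cover below 0.03 rad), for 0.3 s.
7. with the cover shut, the handle has dropped home on the shaft (underside within 3 mm of the box top, within 4 mm of the axis) (z of handle in the frame of shaft_seat below 0.003 m and horizontal distance between handle and shaft_seat below 0.004 m and angle between handle's own z axis and vertical below 0.08 rad and value of joint cover below 0.03 rad), for 0.3 s.
At the end, for the whole second after the job is handed in: Cover shut within 0.03 rad; handle home on the shaft: underside within 3 mm of the box top, 4 mm of the axis, upright within 0.08 rad; pen tip down in its holder, tip within 6 mm of the bottom and 12 mm of the axis, leaning under 0.17 rad; all at rest (all of step 7 and horizontal distance between pen and holder below 0.012 m and height (world z) of pen below 0.016 m and angle between pen's own z axis and vertical below 0.17 rad and linear speed of each of handle, pen below 0.02 m/s); the robot touches nothing.
It fails at once if the glass jar is shifted by more than 30 mm (distance of jar from where it was at the start of the episode above 0.03 m).
It fails at once if the key dish is shifted by more than 30 mm (distance of dish from where it was at the start of the episode above 0.03 m).
It fails at once if the clothespin tray is shifted by more than 30 mm (distance of tray from where it was at the start of the episode above 0.03 m).
It fails at once if the lint scraper is shifted by more than 30 mm (distance of scraper from where it was at the start of the episode above 0.03 m).
Of T1, T2, T3, T4, T5 only 3 to 5 are there at a start; the rules pass over those that are not, and their reading is None.
At some moment in a run one of handle may be knocked a few centimetres aside while the robot is not near it.
Once in a run the grip may slacken for a moment while it holds something.
It also fails if it takes over 210 s, if anything falls off the work surface, if the arm or the gripper's body presses on something with over 40 N, if the wrist force passes 120 N, or if a joint passes its speed limit or range.

## Working session

There is one attempt and no reset: what is moved stays moved. The work goes in short steps, Python scripts to look and compute and a shell command to move; the robot and the scene stay as the last step left them, time stands still between calls to the robot, and variables do not carry over. Pictures are saved under pics/ and viewed, at most 14 in all, crops included, and the job is handed in when it is done.

```bash
mkdir -p pics; ls; python3 - <<'E'
from cell import *
import cv2
for n in("scene","top","wrist"):
    s=snapshot(n); cv2.imwrite(f"pics/{n}0.png",s["frame"][:,:,::-1])
    print(n,{k:(v.tolist() if hasattr(v,'tolist') else v) for k,v in s.items() if k!="frame"})
print(state())
E
```

```text
pics
scene {'fx': 534.9313252523008, 'fy': 534.9313252523008, 'cx': 317.3067751556066, 'cy': 239.94824939156902, 'eye': [1225.7888729142617, 203.5970753307055, 1041.6748084838061], 'rotation': [-1.494272139147141, -2.230473128410768, 0.7757176385813209]}
top {'fx': 552.5580640872244, 'fy': 552.5580640872244, 'cx': 321.0163783559966, 'cy': 243.46326514092317, 'eye': [453.85848631374915, -73.4807023052987, 1159.3597211981069], 'rotation': [-2.2162970165271907, 2.1620198105716164, -0.10090385922299899]}
wrist {'fx': 358.79457665680474, 'fy': 358.79457665680474, 'cx': 324.9620106486348, 'cy': 236.25414739617563, 'mount': [[-0.0005035107376055496, -0.9676049986248344, -0.25246843983589273, 69.07903779476149], [0.9999996170773149, -0.0003064908621113193, -0.0008197002949073149, -0.3765308443146598], [0.000715766832945379, -0.2524687558879002, 0.9676047824283711, -165.6875636135539], [0.0, 0.0, 0.0, 1.0]]}
{'time': 0.15, 'joint_pos': array([ 1.07732038,  0.59997281, -0.00249828,  1.5999579 ,  0.0017922 ,
        0.94293542, -0.07976959]), 'joint_velocities': array([ 0.00071859, -0.00276038,  0.0005273 , -0.00177258, -0.00107412,
       -0.00041229, -0.00113773]), 'joint_efforts': array([ 3.09351206e-03, -7.65587497e+01,  1.49898939e+00, -2.52565652e+01,
       -5.23172098e-02,  1.48608926e-02,  3.52445591e-05]), 'tcp_pos': array([ 293.29882251, -662.59761231,  217.93207892]), 'tcp_rot': array([-3.07242934e+00, -6.49764385e-01,  6.25259254e-04]), 'contact_force': array([ 0.36456215,  0.15608694, -0.22643849]), 'torque': array([-0.02327825,  0.01452415,  0.01998412]), 'grasp_force': 0.0, 'opening': 93.0610646510222}
```

View pics/scene0.png

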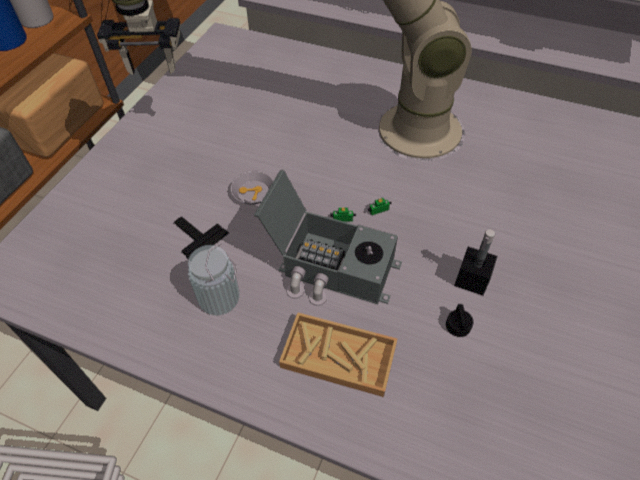

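View pics/top0.png

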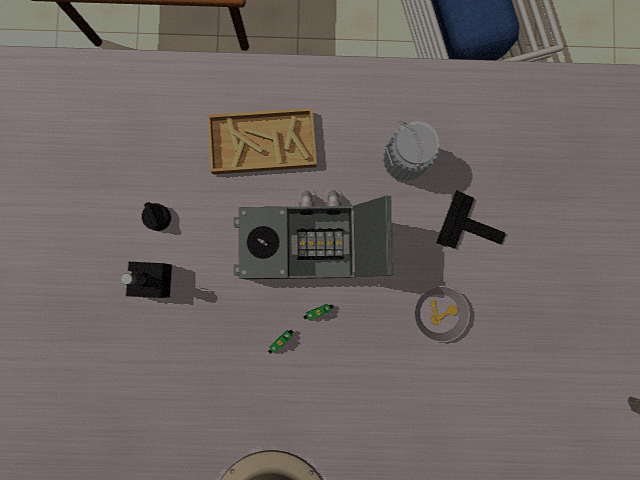

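The scene picture shows the box at about (335,250), the pen in its holder at (480,262) and the handle at (460,322). In the top view the box is at (295,242), the holder at (150,280) and the handle at (156,216). The two green blocks at (319,312) and (281,341) lie loose on the counter and look like terminal blocks, so they are decoys. The real blocks are the grey ones in the chamber at (303–340,243). The scraper is black like the handle, but it is a T shape at (470,220). I'll check the choice in one close crop.

```bash
cat > h.py <<'E'
from cell import *
import numpy as np, cv2
from scipy.spatial.transform import Rotation as R
def snap(n):
    st=state(); s=snapshot(n)
    if n=="wrist":
        m=np.array(s["mount"]); T=R.from_rotvec(st["tcp_rot"]).as_matrix()
        s["R"]=T@m[:3,:3]; s["eye"]=np.array(st["tcp_pos"])+T@m[:3,3]
    else: s["R"]=R.from_rotvec(s["rotation"]).as_matrix(); s["eye"]=np.array(s["eye"])
    return s
def ray(s,u,v):
    d=s["R"]@np.array([(u-s["cx"])/s["fx"],(v-s["cy"])/s["fy"],1.]); return d/np.linalg.norm(d)
def onz(s,u,v,z):
    d=ray(s,u,v); return s["eye"]+d*(z-s["eye"][2])/d[2]
def pix(s,p):
    c=s["R"].T@(np.array(p,float)-s["eye"]); return np.array([s["cx"]+s["fx"]*c[0]/c[2],s["cy"]+s["fy"]*c[1]/c[2]])
def tri(l):
    A=np.zeros((3,3));b=np.zeros(3)
    for s,u,v in l:
        d=ray(s,u,v);P=np.eye(3)-np.outer(d,d);A+=P;b+=P@s["eye"]
    return np.linalg.solve(A,b)
def crop(s,u0,v0,w,h,k): return cv2.resize(s["frame"][v0:v0+h,u0:u0+w,::-1],None,fx=k,fy=k,interpolation=cv2.INTER_CUBIC)
def goal(p,yaw,tilt=None):
    """shift/turn shares to bring TCP to p with tool down, tool y axis at angle yaw (mod pi) in the world"""
    st=state(); T=R.from_rotvec(st["tcp_rot"]).as_matrix()
    best=None
    for k in(0,np.pi,-np.pi):
        a=yaw+k; y=np.array([np.cos(a),np.sin(a),0]); z=np.array([0,0,-1.]); x=np.cross(y,z)
        G=np.stack([x,y,z],1); r=R.from_matrix(T.T@G).as_rotvec()
        if best is None or np.linalg.norm(r)<np.linalg.norm(best): best=r
    print("shift",np.round(T.T@(np.array(p)-st["tcp_pos"])/150,3),"turn",np.round(best/(np.pi/4),3))
E
python3 - <<'E'
from h import *
s=snap("top"); c=snap("scene")
im=np.zeros((600,800,3),np.uint8)
a=crop(s,230,185,170,100,4); im[:400,:680]=a[:, :680]
b=crop(s,110,195,70,110,2); im[400-0:600,0:140]=b[:200]
d=crop(c,255,170,150,135,3)[:,:]; d=crop(c,285,225,120,66,3); im[402:600,150:510]=d
e=crop(c,445,222,60,120,2)[:200]; im[400:600,520:640]=e[:200]
cv2.imwrite("pics/c1.png",im)
E
```

```text
(no output)
```

View pics/c1.png

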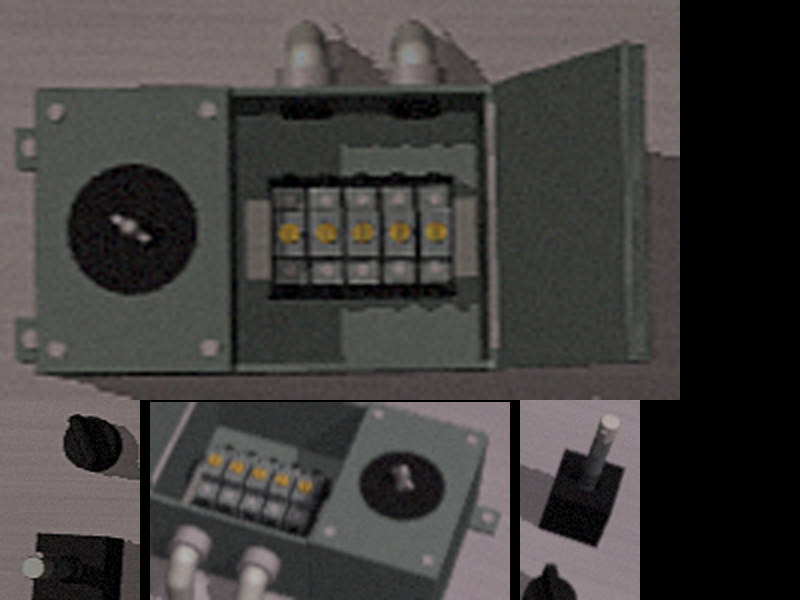

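The crop shows all five grey blocks fitted, with brass screws at top pixels (302,243), (311,243), (321,243), (330,243) and (339,243). The shaft is at (263,242) with its pin slanting up to the left. The pen's cap is at (126,279). Next I compute positions.

```bash
python3 - <<'E'
from h import *
s=snap("top"); c=snap("scene")
def comps(s,roi,lo,hi,amin):
    u0,v0,w,h=roi; I=cv2.cvtColor(np.ascontiguousarray(s["frame"][v0:v0+h,u0:u0+w]),cv2.COLOR_RGB2HSV)
    m=cv2.inRange(I,lo,hi); n,_,st,ce=cv2.connectedComponentsWithStats(m)
    return [(ce[i]+[u0,v0],st[i,4]) for i in range(1,n) if st[i,4]>=amin]
A=comps(s,(295,225,55,40),(12,120,80),(35,255,255),8)
B=comps(c,(300,235,50,30),(12,120,80),(35,255,255),8)
A.sort(key=lambda t:t[0][0]); B.sort(key=lambda t:-t[0][0])
P=np.array([onz(s,*a[0],50) for a in A]); Q=np.array([onz(c,*b[0],50) for b in B])
print(len(A),len(B)); print(P.round(1));print(Q.round(1))
if len(A)==len(B): print("tri",np.array([tri([(s,*a[0]),(c,*b[0])]) for a,b in zip(A,B)]).round(1))
d=P[0]-P[-1]; print("box yaw",np.arctan2(d[1],d[0])-np.pi/2)
# box corners on top z=85 (crop px)
for n,(u,v),z in [("ULtop",(37,88),85),("LLtop",(37,370),85),("URwall",(488,88),80),("LRwall",(494,366),80),("disc",(132,228),86),("pinA",(115,218),94),("pinB",(150,241),94),("edgeU",(640,44),205),("edgeL",(640,360),205)]:
    print(n,onz(s,230+u/4,185+v/4,z).round(1))
# dark blobs: holder top
for n,sn,(u0,v0,w,h) in [("top",s,(105,195,85,110)),("scene",c,(430,225,80,120))]:
    g=cv2.cvtColor(sn["frame"],cv2.COLOR_RGB2GRAY)[v0:v0+h,u0:u0+w]
    m=cv2.inRange(g,0,45); N,_,st,ce=cv2.connectedComponentsWithStats(m)
    for i in range(1,N):
        if st[i,4]>100: print(n,ce[i]+[u0,v0],st[i],onz(sn,*(ce[i]+[u0,v0]),13).round(1))
    m=cv2.inRange(g,150,255); N,_,st,ce=cv2.connectedComponentsWithStats(m)
    for i in range(1,N):
        if st[i,4]>30: print(n,"bright",ce[i]+[u0,v0],st[i,:])
print("cap tri",tri([(s,126.5,279),(c,489,234)]))
big=np.zeros((600,800,3),np.uint8)
big[:440,:340]=crop(s,105,195,85,110,4); big[:480,350:670]=crop(c,430,225,80,120,4); cv2.imwrite("pics/c2.png",big)
E
```

```text
5 5
[[ 539.7  -50.6   50. ]
 [ 540.5  -69.    50. ]
 [ 541.3  -87.5   50. ]
 [ 542.1 -106.3   50. ]
 [ 542.5 -124.4   50. ]]
[[ 542.8  -51.9   50. ]
 [ 543.6  -71.1   50. ]
 [ 544.5  -90.2   50. ]
 [ 544.9 -108.3   50. ]
 [ 545.  -126.8   50. ]]
tri [[ 540.4  -51.6   47. ]
 [ 541.3  -70.4   47.3]
 [ 542.1  -89.2   47.4]
 [ 542.8 -107.7   47.5]
 [ 543.2 -126.    48.1]]
box yaw 0.037671641136958645
ULtop [604.4  72.9  85. ]
LLtop [466.9  68.   85. ]
URwall [ 611.  -148.1   80. ]
LRwall [ 474.3 -153.8   80. ]
disc [536.9  24.2  86. ]
pinA [540.9  31.8  94. ]
pinB [530.2  14.6  94. ]
edgeU [ 613.9 -205.5  205. ]
edgeL [ 476.1 -207.5  205. ]
top [155.79102167 216.31888545] [ 37   7  29  29 646] [590.4 255.1  13. ]
top [149.47988904 279.60124827] [  21   67   46   36 1442] [458.9 261.8  13. ]
scene [474.97666935 270.97506034] [  25   16   41   54 1243] [445.5 254.4  13. ]
scene [458.79626486 321.96774194] [ 16  80  27  32 589] [590.6 251.4  13. ]
scene bright [490.06382979 232.21276596] [56  4  9  7 47]
cap tri [458.92691319 255.20525166 167.48108288]
```

View pics/c2.png

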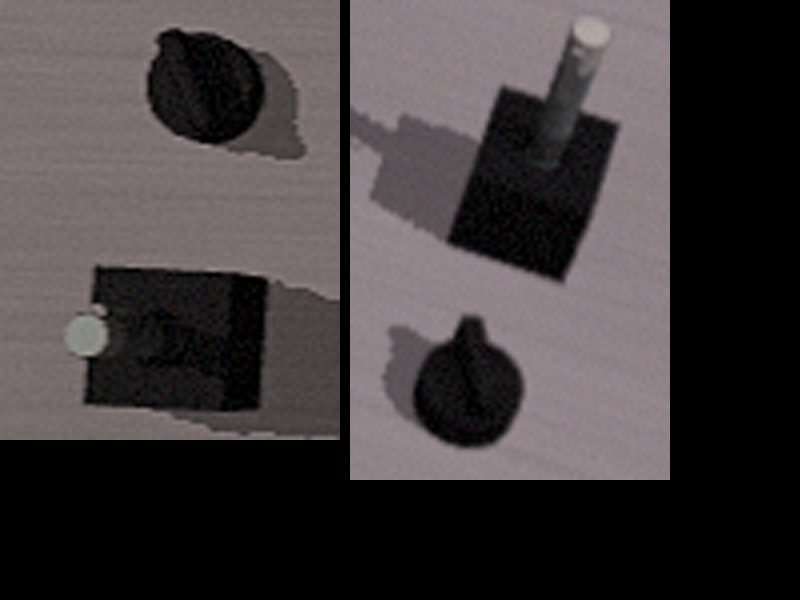

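Cap centre is at top (126.5,279) and scene (490,233). The holder-top corners in the top view are crop (95,266), (232,275), (224,408) and (85,403). The handle's bar runs from its pointed end near crop (170,35) towards the lower right.

```bash
python3 - <<'E'
from h import *
s=snap("top"); c=snap("scene")
H=[onz(s,105+u/4,195+v/4,70) for u,v in((95,266),(232,275),(224,408),(85,403))]
print(np.array(H).round(1),np.mean(H,0)); 
H=[onz(c,430+(u-350)/4,225+v/4,70) for u,v in((503,86),(620,122))]; print(np.array(H))
print(onz(s,126.5,279,174), onz(c,490.1,233.4,174))
goal([480,257,270],1.57)
E
```

```text
[[493.1 287.3  70. ]
 [490.3 220.2  70. ]
 [425.3 221.1  70. ]
 [426.1 288.8  70. ]] [458.70702609 254.35575439  70.        ]
[[428.06955227 222.82705352  70.        ]
 [428.60866999 288.69616473  70.        ]]
[458.27337413 255.24580678 174.        ] [463.43805753 254.56633573 174.        ]
shift [ 3.62  -5.104 -0.343] turn [-0.     0.     0.532]
```

```bash
python3 -m pendant '-0.5 0 0 -0.5 0 0 0.532; -0.5 0 0 -0.5 0 0 0.532; -0.5 0 0 -0.5 0 0 0.532; -0.5 0 0 -0.5 0 0 0.532' && python3 -m pendant '-0.5 1 -1 0 0 0 0; -0.5 1 -1 0 0 0 0; -0.5 1 -1 0 0 0 0; -0.5 1 -1 0 0 0 0' && for i in 1; do python3 -m pendant '-0.5 0.1 -1 0 0 0 0; -0.5 0.1 -1 0 0 0 0; -0.5 0.1 -1 0 0 0 0'; python3 -m pendant '-0.5 0 -1 0 0 0 0; -0.5 0 -1 0 0 0 0; -0.5 0 -1 0 0 0 0'; python3 -m pendant '-0.5 0 -1 0 0 0 0; -0.5 0 -1 0 0 0 0; -0.5 0 -1 0 0 0 0';python3 -m pendant '-0.5 0 -1 0 0 0 0; -0.5 0 -1 0 0 0 0; -0.5 0 -1 0 0 0 0'; done; python3 - <<'E'
from h import *
goal([459,254.5,290],1.57)
E
```

```text
time: 0.95
tcp_pos: [293.4, -662.3, 292.4]
tcp_rot: [-3.14, -0.004, 0.002]
contact_force: [0.2, -0.2, -0.7]
opening: 70.1
grasp_force: 0.0
time: 1.45
tcp_pos: [446.9, -508.9, 292.0]
tcp_rot: [-3.138, -0.012, 0.001]
contact_force: [0.4, -0.3, -0.1]
opening: 70.0
grasp_force: 0.0
time: 1.82
tcp_pos: [458.9, -358.9, 292.4]
tcp_rot: [-3.139, -0.01, 0.003]
contact_force: [0.3, -1.0, -0.4]
opening: 69.8
grasp_force: 0.0
time: 2.2
tcp_pos: [458.2, -209.3, 292.6]
tcp_rot: [-3.14, -0.01, 0.003]
contact_force: [1.1, -0.9, 0.1]
opening: 69.9
grasp_force: 0.0
time: 2.58
tcp_pos: [458.2, -59.7, 292.7]
tcp_rot: [-3.141, -0.01, 0.003]
contact_force: [-0.4, -0.7, 0.3]
opening: 69.7
grasp_force: 0.0
time: 2.95
tcp_pos: [458.3, 90.3, 292.7]
tcp_rot: [-3.141, -0.011, 0.003]
contact_force: [-0.1, -0.5, 0.4]
opening: 69.3
grasp_force: 0.0
shift [ 0.012 -1.095  0.018] turn [-0.     0.002  0.01 ]
```

```bash
python3 -m pendant '-0.2 0 -1 0 0 0 0; -0.2 0 -1 0 0 0 0; -0.2 0 -1 0 0 0 0;-0.2 0 -1 0 0 0 0' >/dev/null; python3 -m pendant '-0.2 0 -0.095 0 0 0 0; -0.2 0 -0.095 0 0 0 0;-0.2 0 -0.095 0 0 0 0'; python3 - <<'E'
from h import *
s=snap("wrist"); cv2.imwrite("pics/w1.png",s["frame"][:,:,::-1])
print(s["eye"]); print(pix(s,[459,254.5,70]),pix(s,[459,254.5,175]),pix(s,[590,253,13]))
E
```

```text
time: 3.82
tcp_pos: [459.6, 250.4, 293.6]
tcp_rot: [3.141, -0.003, -0.0]
contact_force: [0.8, 0.2, 0.0]
opening: 55.8
grasp_force: 0.0
[528.53707017 250.4854594  459.23244645]
[321.4276744 207.9454721] [320.20662522 230.66362786] [322.66146235  87.7587913 ]
```

View pics/w1.png

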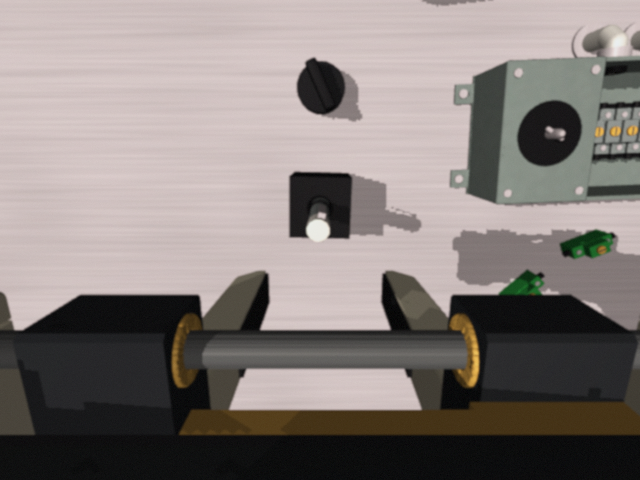

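The wrist view shows the cap at (317.5,230), the hole centred near (320,208) and the handle at (320,87). The pen stands nearly upright, about 2 mm to +y. I descend and grasp.

```bash
python3 -m pendant '-0.2 0 -0.037 0.8 0 0 0; -0.2 0 -0.037 0.8 0 0 0; -0.2 0 -0.037 0.8 0 0 0' >/dev/null; python3 -m pendant '-0.2 0 0 0.417 0 0 0; -0.2 0 0 0.417 0 0 0; -0.2 0 0 0.417 0 0 0; 1 0 0 0.417 0 0 0; 1 0 0 0.417 0 0 0; 1 0 0 0.417 0 0 0; 1 0 0 0.417 0 0 0; 1 0 0 0.417 0 0 0; 1 0 0 0.417 0 0 0; 1 0 0 0.417 0 0 0' 40; python3 -m pendant '1 0 0 -1 0 0 0;1 0 0 -1 0 0 0;1 0 0 -1 0 0 0;1 0 0 -1 0 0 0;1 0 0 -1 0 0 0'; python3 - <<'E'
from h import *
s=snap("top"); c=snap("scene"); t=state()["tcp_pos"]
print(pix(s,t),pix(c,t)); 
for p in (t+[0,0,-101],t+[0,0,64]): print(p,pix(s,p),pix(c,p))
big=np.zeros((600,800,3),np.uint8)
u,v=pix(s,t).astype(int); big[:600,:390]=crop(s,u-65,v-100,130,200,3)
u,v=pix(c,t).astype(int); print(u,v); big[:600,400:790]=crop(c,max(0,u-65),max(0,v-80),130,200,3); cv2.imwrite("pics/c3.png",big)
E
```

```text
time: 5.5
tcp_pos: [459.6, 256.7, 111.2]
tcp_rot: [-3.142, 0.002, -0.0]
contact_force: [0.4, 0.7, 5.1]
opening: 19.2
grasp_force: 40.0
time: 6.12
tcp_pos: [458.9, 256.2, 259.9]
tcp_rot: [3.141, -0.002, -0.002]
contact_force: [-0.0, -0.3, -1.4]
opening: 19.4
grasp_force: 40.0
[108.15263976 278.0051792 ] [502.04058034 204.42056356]
[458.77411768 256.26368373 158.53886538] [128.82553114 278.81585397] [489.6024811  236.62292967]
[458.77411768 256.26368373 323.53886538] [ 92.4536143  277.38955153] [510.96737305 181.30900596]
502 204
```

View pics/c3.png

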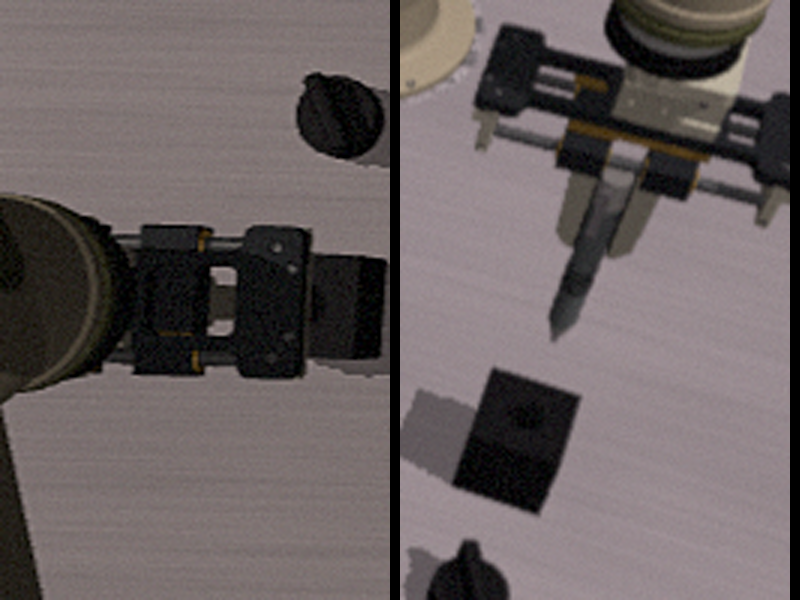

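In the scene view the tip is at (488.3,237.3) and the empty hole at (479,263), so the pen is hanging straight. I move over T1.

```bash
python3 - <<'E'
from h import *
c=snap("scene"); t=state()["tcp_pos"]
print("tip off",onz(c,488.3,237.3,t[2]-101)-t)
E
python3 -m pendant '1 0.25 1 0 0 0 0;1 0.25 1 0 0 0 0;1 0.25 1 0 0 0 0;1 0.25 1 0 0 0 0' >/dev/null; python3 -m pendant '1 0.297 1 0 0 0 0;1 0.297 1 0 0 0 0;1 0.297 1 0 0 0 0;1 0.297 1 0 0 0 0;1 0.297 1 0 0 0 0'; python3 -m pendant '1 0 0.05 0.5 0 0 0;1 0 0.05 0.5 0 0 0;1 0 0.05 0.5 0 0 0;1 0 0.05 0.5 0 0 0;1 0 0.05 0.5 0 0 0'; python3 - <<'E'
from h import *
c=snap("scene"); t=state()["tcp_pos"]; w=snap("wrist")
p=pix(c,t-[0,0,101]); print(t,p); u,v=p.astype(int)
for z in(50,): print([pix(w,[541,-51-18.5*i,50]).round(0) for i in range(5)])
big=np.zeros((600,800,3),np.uint8)
big[:480,:480]=crop(c,u-40,v-60,80,80,6)
big[:300,490:790]=crop(w,245,100,150,150,2)
cv2.imwrite("pics/c4.png",big); print(u-40,v-60)
E
```

```text
tip off [   2.80814983   -2.24560237 -101.        ]
time: 7.4
tcp_pos: [540.9, -41.5, 260.5]
tcp_rot: [-3.141, -0.001, 0.002]
contact_force: [0.2, 0.0, -0.3]
opening: 19.4
grasp_force: 40.0
time: 8.02
tcp_pos: [542.0, -50.6, 187.5]
tcp_rot: [-3.142, 0.001, -0.004]
contact_force: [0.7, -0.6, -1.2]
opening: 19.1
grasp_force: 40.0
[541.76855195 -50.71947954 187.27821842] [337.32818667 243.23946144]
[array([326., 226.]), array([347., 226.]), array([368., 226.]), array([390., 226.]), array([411., 226.])]
297 183
```

View pics/c4.png

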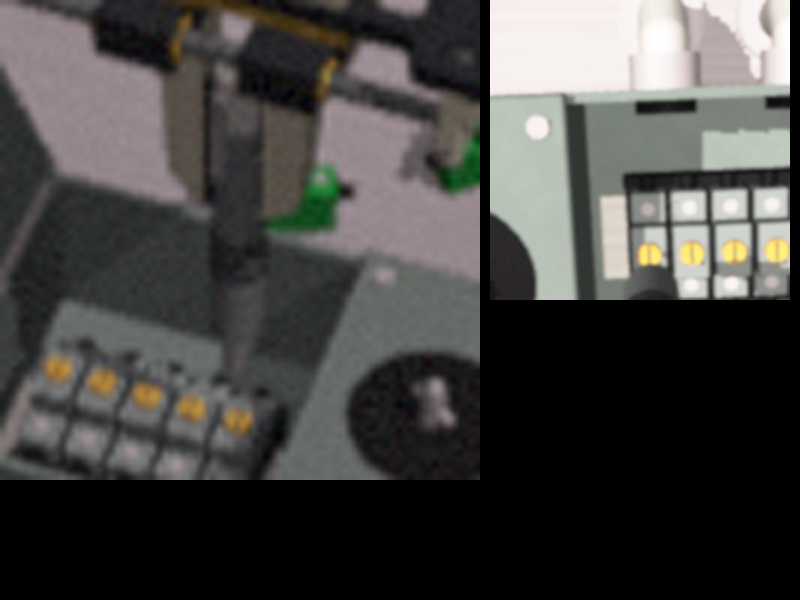

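In the scene crop, T1's screw is at (336.7,253) with the tip at (336,244.3) straight above it. The wrist view agrees, with the screw at (325,227). I lower onto T1.

```bash
python3 -m pendant '1 -0.01 0 0.2 0 0 0;1 -0.01 0 0.22 0 0 0;1 -0.01 0 0.235 0 0 0;1 -0.01 0 0.245 0 0 0;1 -0.01 0 0.25 0 0 0;1 -0.01 0 0.25 0 0 0;1 -0.01 0 0.25 0 0 0'
```

```text
time: 9.0
tcp_pos: [541.5, -50.9, 150.8]
tcp_rot: [3.141, -0.002, 0.007]
contact_force: [-1.4, -0.3, 13.7]
opening: 19.1
grasp_force: 40.0
```

```bash
python3 -m pendant '1 0 0 0 0 0 0;1 0 0 0 0 0 0;1 0 0 0 0 0 0;1 0 0 0 0 0 0' ; python3 -m pendant '1 0 0 -0.08 0 0 0;1 0 0 -0.08 0 0 0;1 0.005 0.123 -0.08 0 0 0;1 0.005 0.123 -0.08 0 0 0;1 0.005 0.123 -0.08 0 0 0;1 0.005 0.123 -0.02 0 0 0;1 0.005 0.123 -0.01 0 0 0;1 0.005 0.123 -0.002 0 0 0;1 0.005 0.123 -0.002 0 0 0;1 0.005 0.123 -0.002 0 0 0;1 0.005 0.123 -0.002 0 0 0;1 0.005 0.123 -0.002 0 0 0;1 0.005 0.123 -0.002 0 0 0'
python3 - <<'E'
from h import *
c=snap("scene"); u,v=297,183; w=snap("wrist")
big=np.zeros((480,800,3),np.uint8)
big[:480,:480]=crop(c,u-10,v,80,80,6); big[:300,490:790]=crop(w,245,100,150,150,2)
cv2.imwrite("pics/c5.png",big)
E
```

```text
time: 9.5
tcp_pos: [541.5, -50.9, 150.9]
tcp_rot: [3.141, -0.002, 0.007]
contact_force: [-0.6, -0.5, 11.4]
opening: 19.4
grasp_force: 40.0
time: 11.12
tcp_pos: [542.6, -69.0, 150.5]
tcp_rot: [3.141, -0.001, 0.008]
contact_force: [-0.2, -0.2, 20.8]
opening: 19.4
grasp_force: 40.0
```

View pics/c5.png

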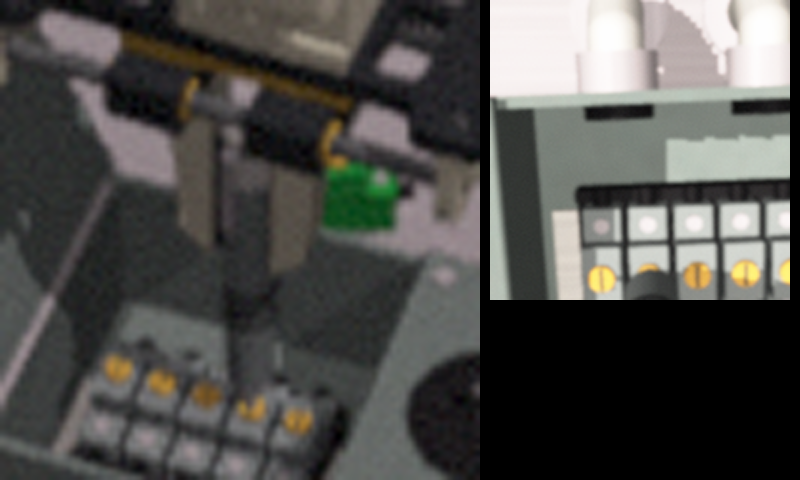

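The pen rests on T2: it covers the far part of the screw at crop (252,408), and its axis is on the screw column in the wrist view. On to T3, T4 and T5.

```bash
for k in 3 ; do python3 -m pendant '1 0 0 -0.08 0 0 0;1 0 0 -0.08 0 0 0;1 0.005 0.123 -0.08 0 0 0;1 0.005 0.123 -0.08 0 0 0;1 0.005 0.123 -0.08 0 0 0;1 0.005 0.123 -0.02 0 0 0;1 0.005 0.123 -0.012 0 0 0;1 0.005 0.123 -0.003 0 0 0;1 0.005 0.123 -0.003 0 0 0;1 0.005 0.123 -0.003 0 0 0;1 0.005 0.123 -0.003 0 0 0;1 0.005 0.123 -0.003 0 0 0;1 0.005 0.123 -0.003 0 0 0'; done
python3 -m pendant '1 0 0 -0.08 0 0 0;1 0 0 -0.08 0 0 0;1 0.005 0.123 -0.08 0 0 0;1 0.005 0.123 -0.08 0 0 0;1 0.005 0.123 -0.08 0 0 0;1 0.005 0.123 -0.02 0 0 0;1 0.005 0.123 -0.012 0 0 0;1 0.005 0.123 -0.001 0 0 0;1 0.005 0.123 -0.001 0 0 0;1 0.005 0.123 -0.001 0 0 0;1 0.005 0.123 -0.001 0 0 0;1 0.005 0.123 -0.001 0 0 0;1 0.005 0.123 -0.001 0 0 0'
python3 - <<'E'
from h import *
c=snap("scene"); w=snap("wrist"); t=state()["tcp_pos"]
u,v=297,183
big=np.zeros((480,800,3),np.uint8)
big[:480,:480]=crop(c,u-10,v,80,80,6); big[:300,490:790]=crop(w,245,100,150,150,2)
cv2.imwrite("pics/c6.png",big)
E
```

```text
time: 12.85
tcp_pos: [542.9, -87.5, 150.7]
tcp_rot: [3.141, -0.001, 0.006]
contact_force: [-1.0, -0.1, 16.5]
opening: 18.9
grasp_force: 40.0
time: 14.48
tcp_pos: [543.4, -106.0, 150.7]
tcp_rot: [3.141, -0.001, 0.005]
contact_force: [-0.4, -0.2, 16.1]
opening: 19.4
grasp_force: 40.0
```

View pics/c6.png

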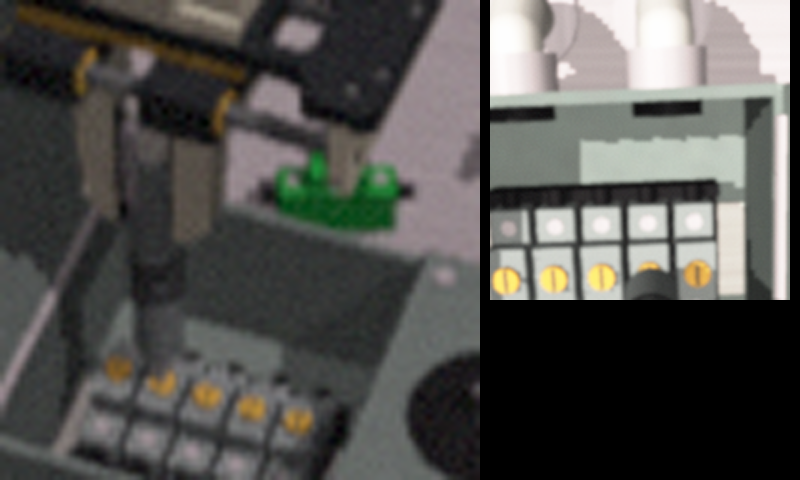

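On T4 the screw under the tip is half covered at crop (160,380), with contact at 16 N. I touch T5 next, then lift.

```bash
python3 -m pendant '1 0 0 -0.08 0 0 0;1 0 0 -0.08 0 0 0;1 0.005 0.12 -0.08 0 0 0;1 0.005 0.12 -0.08 0 0 0;1 0.005 0.12 -0.08 0 0 0;1 0.005 0.12 -0.02 0 0 0;1 0.005 0.12 -0.012 0 0 0;1 0.005 0.12 -0.002 0 0 0;1 0.005 0.12 -0.002 0 0 0;1 0.005 0.12 -0.002 0 0 0;1 0.005 0.12 -0.002 0 0 0;1 0.005 0.12 -0.002 0 0 0;1 0.005 0.12 -0.002 0 0 0'
python3 - <<'E'
from h import *
c=snap("scene"); w=snap("wrist")
big=np.zeros((480,800,3),np.uint8)
big[:480,:480]=crop(c,287-15,183,80,80,6); big[:300,490:790]=crop(w,245,100,150,150,2)
cv2.imwrite("pics/c7.png",big)
E
```

```text
time: 16.2
tcp_pos: [543.9, -124.1, 150.8]
tcp_rot: [3.141, -0.001, 0.004]
contact_force: [-0.5, 0.4, 13.4]
opening: 19.1
grasp_force: 40.0
```

View pics/c7.png

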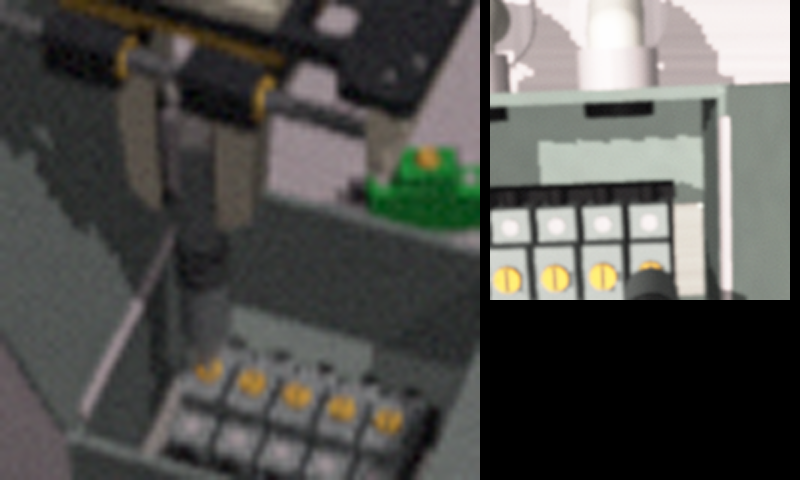

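The tip is centred on T5's screw at crop (208,368), with 13 N. The pen goes back to the holder.

```bash
python3 -m pendant '1 0 0 -0.75 0 0 0;1 0 0 -0.75 0 0 0;1 0 0 -0.75 0 0 0'>/dev/null; python3 -m pendant '1 -0.2 -1 0 0 0 0;1 -0.2 -1 0 0 0 0;1 -0.2 -1 0 0 0 0'>/dev/null;  python3 -m pendant '1 -0.2 -1 0 0 0 0;1 -0.2 -1 0 0 0 0;1 -0.2 -1 0 0 0 0'>/dev/null;python3 -m pendant '1 -0.16 -0.53 0 0 0 0;1 -0.16 -0.53 0 0 0 0;1 -0.16 -0.53 0 0 0 0;1 -0.16 -0.53 0 0 0 0;1 -0.16 -0.53 0 0 0 0'; python3 - <<'E'
from h import *
goal([459,255.5,190],1.57); w=snap("wrist"); c=snap("scene"); t=state()["tcp_pos"]
print(pix(c,t-[0,0,101]), pix(c,[459,254.5,70]))
u,v=470,215
big=np.zeros((480,800,3),np.uint8); big[:480,:480]=crop(c,440,210,80,80,6); big[:300,490:790]=crop(w,245,100,150,150,2)
cv2.imwrite("pics/c8.png",big)
E
```

```text
time: 18.05
tcp_pos: [459.4, 253.9, 261.9]
tcp_rot: [3.141, -0.005, -0.001]
contact_force: [-0.0, -0.6, -1.0]
opening: 19.2
grasp_force: 40.0
shift [-0.002 -0.011  0.479] turn [ 0.001  0.001 -0.003]
[488.87378957 235.77500366] [479.26217929 261.11355838]
```

View pics/c8.png

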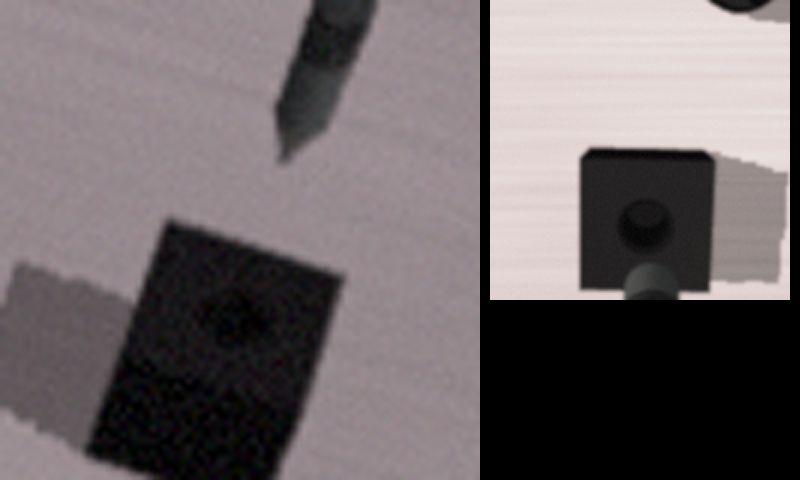

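```bash
python3 - <<'E'
from h import *
w=snap("wrist"); c=snap("scene"); t=state()["tcp_pos"]
print(t,onz(w,322.5,212.5,70),onz(c,479.5,262.5,70),onz(c,487,237,t[2]-101))
E
```

```text
[459.27521767 254.6962022  262.27063734] [459.7663586  257.00572212  70.        ] [462.53247403 255.79265273  70.        ] [464.14276538 251.32473486 161.27063734]
```

```bash
python3 -m pendant '1 0 -0.017 0.4 0 0 0;1 0 -0.017 0.5 0 0 0;1 0 -0.017 0.57 0 0 0;1 0 -0.017 0.62 0 0 0;1 0 -0.017 0.67 0 0 0;1 0 -0.017 0.72 0 0 0;1 0 -0.017 0.72 0 0 0'
```

```text
time: 19.12
tcp_pos: [458.8, 257.8, 153.9]
tcp_rot: [3.141, -0.001, -0.001]
contact_force: [-0.0, -0.4, -0.3]
opening: 19.2
grasp_force: 40.0
```

```bash
python3 -m pendant '1 0 0 0.06 0 0 0;1 0 0 0.12 0 0 0;1 0 0 0.18 0 0 0;1 0 0 0.24 0 0 0;1 0 0 0.275 0 0 0;1 0 0 0.275 0 0 0'
```

```text
time: 19.88
tcp_pos: [458.7, 257.8, 112.5]
tcp_rot: [3.141, -0.001, -0.001]
contact_force: [0.5, 0.4, -0.8]
opening: 19.4
grasp_force: 40.0
```

The pen is in freely. I release it and rise.

```bash
python3 -m pendant '-0.2 0 0 0 0 0 0;-0.2 0 0 0 0 0 0;-0.2 0 0 0 0 0 0;-0.2 0 0 0 0 0 0;-0.2 0 0 0 0 0 0'; python3 -m pendant '-0.2 0 0 -0.3 0 0 0;-0.2 0 0 -0.6 0 0 0;-0.2 0 0 -1 0 0 0;-0.2 0 0 -1 0 0 0;-0.2 0 0 -1 0 0 0' >/dev/null; python3 -m pendant '1 0 0.3 -0.3 0 0 0;1 0.2 0.5 -0.3 0 0 0;1 0.2 0.5 -0.3 0 0 0;1 0.2 0.5 -0.3 0 0 0'; python3 - <<'E'
from h import *
s=snap("top"); c=snap("scene"); w=snap("wrist")
g=lambda s,u,v,W,H,k:crop(s,u,v,W,H,k)
big=np.zeros((600,800,3),np.uint8)
big[:270,:360]=g(c,440,205,80,60,4.5)[:270]; big[:320,370:795]=cv2.resize(s["frame"][185:285,345:478,::-1],(425,320)); 
big[330:600,:360]=cv2.resize(w["frame"][:,:,::-1],(360,270)); big[330:600,400:760]=cv2.resize(c["frame"][160:250,240:360,::-1],(360,270))
cv2.imwrite("pics/c9.png",big)
print(tri([(s,411,170),(c,215,305)]))
E
```

```text
time: 20.5
tcp_pos: [459.0, 257.9, 113.1]
tcp_rot: [-3.142, 0.002, -0.0]
contact_force: [-0.7, 0.6, -0.4]
opening: 55.6
grasp_force: 0.0
time: 21.62
tcp_pos: [488.0, 183.0, 306.4]
tcp_rot: [3.141, -0.001, -0.005]
contact_force: [-0.0, -0.0, 0.0]
opening: 20.1
grasp_force: 0.0
[ 719.11553419 -290.27779265  -58.88271143]
```

View pics/c9.png

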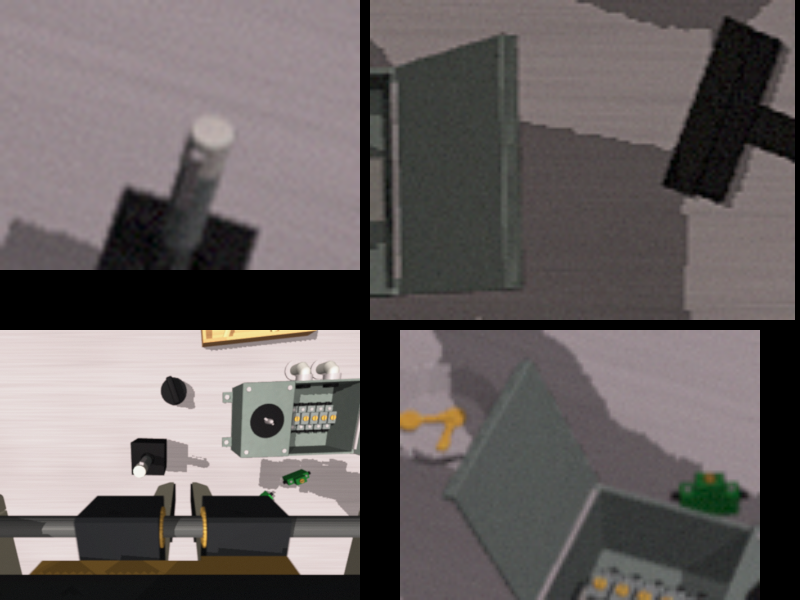

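The pen stands in its holder at scene crop (210,130). Now I triangulate the corners of the cover's free edge.

```bash
python3 - <<'E'
from h import *
s=snap("top"); c=snap("scene")
print(tri([(s,386.3,196.3),(c,256,215)]),tri([(s,386.3,274.7),(c,282.7,170)]))
# jar lid outline & base
print(onz(s,418,140,155), onz(c,210,262,155), onz(c,218,300,0))
goal([530,-265,300],1.57)
E
```

```text
[ 615.33970184 -202.14867412  197.55930978] [ 477.54975098 -204.40504654  199.98986199]
[ 728.59398185 -262.96366518  155.        ] [ 732.85255693 -255.57376182  155.        ] [ 732.608534   -265.98704066    0.        ]
shift [0.276 2.991 0.051] turn [0.    0.001 0.002]
```

```bash
python3 -m pendant '1 0.15 1 0 0 0 0;1 0.15 1 0 0 0 0;1 0.15 1 0 0 0 0' >/dev/null; python3 -m pendant '1 0.13 1 0 0 0 0;1 0.13 1 0 0 0 0;1 0.13 1 0 0 0 0' >/dev/null; python3 -m pendant '1 0 1 0 0 0 0;1 0 1 0 0 0 0;1 0 1 0 0 0 0;1 0 1 0 0 0 0'; python3 -m pendant '1 0 0 0.93 0 0 0;1 0 0 0.93 0 0 0;1 0 0 0.93 0 0 0;1 0 0 0.93 0 0 0'
```

```text
time: 23.12
tcp_pos: [530.0, -268.9, 307.6]
tcp_rot: [3.141, -0.006, -0.001]
contact_force: [-0.6, 0.3, -0.3]
opening: 0.5
grasp_force: 0.0
time: 23.62
tcp_pos: [531.0, -266.2, 168.8]
tcp_rot: [-3.141, -0.001, 0.001]
contact_force: [0.9, -0.3, 0.6]
opening: 0.5
grasp_force: 0.0
```

```bash
python3 -m pendant '1 0 -0.09 0 0 0 0;1 0 -0.18 0 0 0 0;1 0 -0.27 0 0 0 0;1 0 -0.36 0 0 0 0;1 0 -0.45 0 0 0 0;1 0 -0.53 0 0 0 0'; python3 -m pendant '1 0 -0.08 0 0 0 0;1 0 -0.16 0 0 0 0;1 0 -0.24 0 0 0 0;1 0 -0.32 0 0 0 0;1 0 -0.34 0 0 0 0'; python3 - <<'E'
from h import *
s=snap("top"); c=snap("scene")
big=np.zeros((480,800,3),np.uint8)
big[:400,:400]=crop(s,300,180,100,100,4); big[:400,400:800]=crop(c,240,140,100,100,4)
cv2.imwrite("pics/c10.png",big)
E
```

```text
time: 24.38
tcp_pos: [530.5, -186.7, 168.5]
tcp_rot: [-3.142, 0.001, 0.0]
contact_force: [0.7, -2.0, 1.7]
opening: 0.4
grasp_force: 1.2
time: 25.0
tcp_pos: [530.6, -135.6, 168.4]
tcp_rot: [-3.141, -0.0, 0.0]
contact_force: [0.4, -1.6, -0.1]
opening: 0.2
grasp_force: 0.9
```

View pics/c10.png

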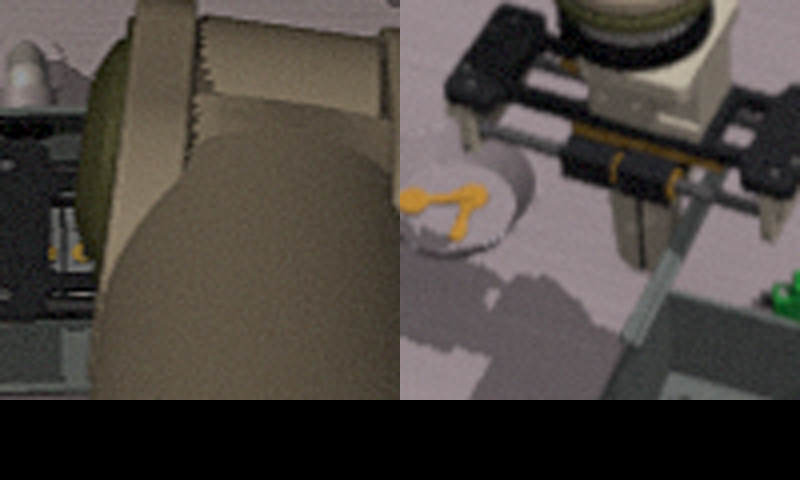

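The scene crop shows the cover upright against the fingers, with its edge around crop (670,290). I continue along the closing arc.

```bash
python3 -m pendant '1 0 -0.1 0.01 0 0 0;1 0 -0.19 0.03 0 0 0;1 0 -0.26 0.1 0 0 0;1 0 -0.33 0.17 0 0 0;1 0 -0.38 0.26 0 0 0;1 0 -0.43 0.35 0 0 0;1 0 -0.47 0.44 0 0 0;1 0 -0.5 0.52 0 0 0;1 0 -0.51 0.545 0 0 0;1 0 -0.51 0.55 0 0 0;1 0 -0.51 0.55 0 0 0'; python3 - <<'E'
from h import *
print(state()["contact_force"])
E
```

```text
time: 26.48
tcp_pos: [530.8, -60.3, 86.2]
tcp_rot: [3.142, -0.002, 0.001]
contact_force: [-0.4, -0.2, 0.3]
opening: 0.3
grasp_force: 0.0
[-0.38149057 -0.18503282  0.26297788]
```

```bash
python3 -m pendant '1 0 0 0.007 0 0 0;1 0 0 0.014 0 0 0;1 0 0 0.014 0 0 0;1 0 0 0.014 0 0 0'
```

```text
time: 26.98
tcp_pos: [531.0, -60.3, 85.2]
tcp_rot: [3.141, -0.002, 0.002]
contact_force: [-3.4, 0.4, 15.5]
opening: 0.4
grasp_force: 7.6
```

```bash
python3 -m pendant '1 0 0 0.004 0 0 0;1 0 0 0.004 0 0 0;1 0 0 0.004 0 0 0;1 0 0 0.004 0 0 0'; python3 -m pendant '1 0 0 -0.3 0 0 0;1 0 0 -0.6 0 0 0;1 -0.3 -0.5 -1 0 0 0;1 -0.35 -0.5 -1 0 0 0;1 -0.35 -0.5 -1 0 0 0;1 -0.35 -0.5 -1 0 0 0'; python3 - <<'E'
from h import *
w=snap("wrist"); c=snap("scene"); s=snap("top")
u,v=pix(w,[537,24.2,95]).astype(int); print(u,v)
big=np.zeros((600,800,3),np.uint8)
big[:400,:400]=crop(w,u-50,v-50,100,100,4); big[:400,402:802]=crop(c,270,190,133,133,3)[:400,:398]; big[410:600,:360]=cv2.resize(w["frame"][:,:,::-1],(360,190)); big[405:600,410:650]=crop(s,110,195,80,65,3)
cv2.imwrite("pics/c11.png",big)
E
```

```text
time: 27.48
tcp_pos: [530.9, -60.4, 85.1]
tcp_rot: [3.141, -0.002, 0.003]
contact_force: [-4.0, 0.7, 22.0]
opening: 0.4
grasp_force: 11.3
time: 28.22
tcp_pos: [478.6, 14.4, 233.4]
tcp_rot: [3.141, -0.002, 0.001]
contact_force: [-0.8, -0.4, 0.0]
opening: 0.4
grasp_force: 0.0
313 155Traceback (most recent call last):
  File "<stdin>", line 5, in <module>
ValueError: could not broadcast input array from shape (399,398,3) into shape (400,398,3)
```

```bash
python3 - <<'E'
from h import *
w=snap("wrist"); s=snap("top"); c=snap("scene")
np.save("pics/wshaft.npy",w["frame"]); np.save("pics/wpose.npy",np.c_[w["R"],w["eye"]])
g=cv2.cvtColor(w["frame"],cv2.COLOR_RGB2GRAY); u,v=pix(w,[537,24.2,95]).astype(int)
sub=g[v-50:v+50,u-50:u+50]
n,l,st,ce=cv2.connectedComponentsWithStats(cv2.inRange(sub,0,60))
k=1+np.argmax(st[1:,4]); print("disc",st[k],ce[k]+[u-50,v-50])
hull=cv2.convexHull(cv2.findContours((l==k).astype(np.uint8),cv2.RETR_EXTERNAL,cv2.CHAIN_APPROX_NONE)[0][0])
(eu,ev),ax,an=cv2.fitEllipse(hull); print("disc centre world z86",onz(w,eu+u-50,ev+v-50,86),ax)
ins=np.zeros_like(sub); cv2.fillConvexPoly(ins,hull,255); ins=cv2.erode(ins,np.ones((5,5)))
m=cv2.inRange(sub,90,255)&ins
n,l,st,ce=cv2.connectedComponentsWithStats(m); 
for i in range(1,n):
    if st[i,4]>10:
        vv,uu=np.nonzero(l==i); P=np.array([onz(w,a+u-50,b+v-50,95)[:2] for a,b in zip(uu,vv)]); d=P-P.mean(0)
        e,V=np.linalg.eigh(d.T@d); x=V[:,1]; print(st[i],P.mean(0),"dir",np.arctan2(x[1],x[0])%np.pi,np.ptp(d@V,axis=0))
y0,x0=st[1:,1].min(),0
q=sub[30:72:2,22:78:2]; print("\n".join(" ".join(f"{p//10:2d}" for p in r) for r in q))
# cover check: gap/hinge shut from scene: handle dark blob
for nme,sn,(a,b,W,H) in [("top",s,(100,180,130,80)),("scene",c,(400,290,130,90))]:
    gg=cv2.cvtColor(sn["frame"],cv2.COLOR_RGB2GRAY)[b:b+H,a:a+W]; N,_,S,C=cv2.connectedComponentsWithStats(cv2.inRange(gg,0,45))
    for i in range(1,N):
        if S[i,4]>150: print(nme,S[i],C[i]+[a,b],onz(sn,*(C[i]+[a,b]),18).round(1))
E
```

```text
disc [  14   12   72   75 3984] [311.41817269 154.12675703]
disc centre world z86 [537.78926152  25.53728013  86.        ] (72.05683135986328, 74.2196273803711)
[ 37  42  24  18 195] [537.09611198  26.25037771] dir 1.0025386741343967 [ 8.81162409 21.53743227]
 4  4  4  4  4  4  4  4  3  4  4  4  3  3  3  3  3  4  4  4  3  4  4  3  3  4  4  3
 4  4  4  4  4  4  3  4  3  4  3  4  4  3  3  3  3  4  3  3  3  4  3  3  3  3  4  3
 4  4  4  3  4  4  3  4  4  3  3  4  4  4  3  4  3  4  3  3  4  3  4  4  3  4  4  4
 3  4  4  4  4  4  3  4  3  4  4  3  3  3  3  4  3  4  4  3  3  3  4  3  3  3  4  3
 4  3  4  4  3  3  4  3  3  3  3  3  4  3  4  3  4  4  3  4  3  3  4  3  4  3  3  3
 3  3  4  3  4  4  4  3  3  4  3  3  4  3  3  4  3  4  3  3  3  4  4  3  4  3  3  4
 4  4  4  4  4  4  4  4  8 12  8  4  4  3  3  4  3  4  4  3  3  4  3  3  3  4  4  4
 4  3  4  4  3  4  4  5 17 22 18 12  6  6  6  4  3  4  3  3  3  3  3  3  3  4  3  3
 3  4  4  4  4  4  3  5 15 22 22 19 14 13 11  7  4  3  3  4  4  4  3  3  3  3  4  4
 4  3  4  4  4  3  3  3  7 14 19 18 19 21 17 10  6  3  3  3  3  3  3  4  4  3  3  3

[... 373 characters left out ...]
3  4  4  3  6 13 15  7  2  2  2  3  4  3  3  4
 3  4  4  3  4  4  3  3  4  3  3  3  3  3  4  3  4  4  4  3  2  3  3  3  3  3  3  3
 3  3  3  3  3  4  4  3  3  4  3  3  3  3  3  4  3  3  3  4  4  3  3  3  4  3  3  4
 3  3  3  3  4  4  4  4  4  3  4  3  3  3  3  3  4  4  4  3  4  3  3  4  3  3  3  3
 3  4  4  3  3  4  3  4  4  3  3  3  3  4  4  3  3  3  4  3  3  3  4  4  3  3  3  3
 3  3  3  3  3  3  3  3  3  4  3  4  3  4  3  3  3  3  3  3  3  3  4  3  3  3  4  4
 3  3  3  3  3  3  3  3  4  3  3  4  3  3  3  4  3  3  4  3  3  4  3  4  3  3  3  3
top [ 67  20  29  28 551] [180.47186933 212.78039927] [598.5 203.1  18. ]
scene [ 22   9  26  32 576] [434.67361111 316.16145833] [599.4 199.5  18. ]
```

The shaft sits at about (537.4,25.3), with the pin at 1.00 rad in world axes. The handle has been knocked to about (598,202). I go above it for a close look.

```bash
python3 -m pendant '0 0.17 -0.6 0 0 0 0;0 0.34 -1 0 0 0 0;0 0.34 -1 0 0 0 0;0 0.34 -1 0 0 0 0' >/dev/null; python3 -m pendant '-0.4 0 -0.25 0 0 0 0;-0.4 0 -0.25 0 0 0 0;-0.4 0 -0.25 0 0 0 0;-0.4 0 -0.25 0 0 0 0'; python3 - <<'E'
from h import *
w=snap("wrist"); u,v=pix(w,[598,202,20]).astype(int); print(u,v,w["eye"])
np.save("pics/whandle.npy",w["frame"])
g=cv2.cvtColor(w["frame"],cv2.COLOR_RGB2GRAY)
sub=g[v-60:v+60,u-60:u+60]
n,l,st,ce=cv2.connectedComponentsWithStats(cv2.inRange(sub,0,70)); k=1+np.argmax(st[1:,4]); print(st[k],ce[k])
(x,y),r=cv2.minEnclosingCircle(np.argwhere(l==k)[:,::-1].astype(np.float32)); print(x,y,r,onz(w,x+u-60,y+v-60,20))
t=cv2.createCLAHE(4,(2,2)).apply(cv2.resize(sub,None,fx=6,fy=6,interpolation=cv2.INTER_CUBIC)[60:660,60:660])
t=cv2.convertScaleAbs(cv2.resize(sub,None,fx=5,fy=5,interpolation=cv2.INTER_CUBIC),alpha=2.5)
W=np.load("pics/wshaft.npy")[105:205,263:363,::-1]
big=np.zeros((600,800,3),np.uint8); big[:600,:600]=t[:,:,None]; big[:190,605:795]=cv2.resize(W,(190,190))
c=snap("scene"); big[200:390,605:795]=cv2.resize(c["frame"][190:310,270:400,::-1],(190,190)); cv2.imwrite("pics/c11.png",big)
print("origin px",u-60,v-60)
E
```

```text
time: 29.52
tcp_pos: [529.5, 200.6, 233.2]
tcp_rot: [3.141, -0.005, -0.0]
contact_force: [0.2, -0.2, -0.4]
opening: 64.6
grasp_force: 0.0
323 142 [598.47342802 200.73986589 398.91399736]
[  34   36   52   56 2255] [59.42793792 63.1902439 ]
59.0 63.5 28.377025604248047 [595.46442116 203.62170778  20.        ]
origin px 263 82
```

View pics/c11.png

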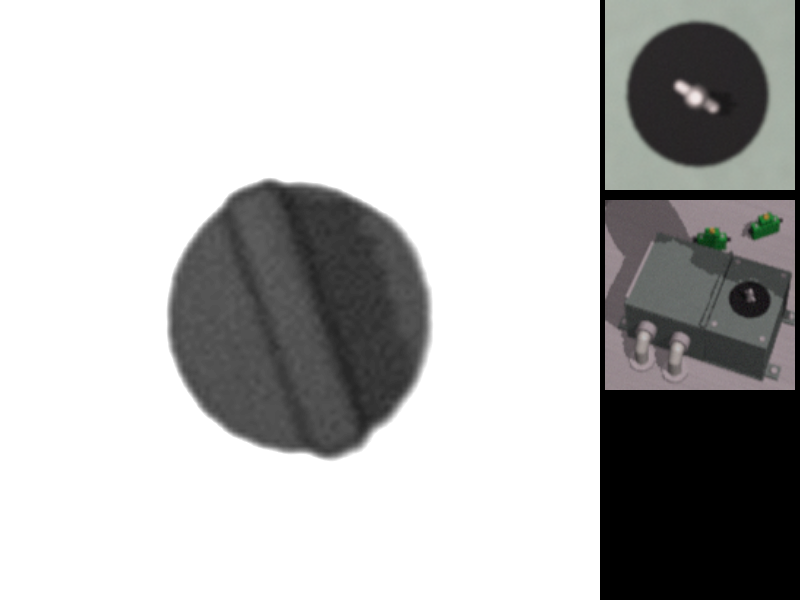

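The cover is shut flat. The handle's bar runs from crop (256,187) to (338,452), about 0.30 rad in world axes, so the handle needs about +0.70 rad to match the pin.

```bash
python3 - <<'E'
from h import *
w=snap("wrist")
a=onz(w,263+256/5,82+187/5,50);b=onz(w,263+338/5,82+452/5,50); print((a+b)/2,np.linalg.norm(a-b),np.arctan2(*(a-b)[1::-1]))
s=snap("top");c=snap("scene")
th=np.arctan2(*(a-b)[1::-1]); m=(a+b)/2
print(state()["joint_pos"].round(2)); goal([m[0],m[1],60],th+np.pi/2)
E
```

```text
[595.01672656 203.4848662   50.        ] 50.8895652774158 0.3041932993681133
[-0.41  0.39 -0.08  1.95  0.04  0.8  -2.08]
shift [ 0.437 -0.012  1.156] turn [ 0.    -0.    -0.389]
```

```bash
python3 -m pendant '0 0.437 -0.012 0.3 0 0 -0.389;0 0.437 -0.012 0.6 0 0 -0.389;0 0.437 -0.012 0.8 0 0 -0.389;0 0.437 -0.012 0.8 0 0 -0.389;0 0.437 -0.012 0.8 0 0 -0.389'; python3 - <<'E'
from h import *
goal([595,203.5,30],.304+np.pi/2)
E
```

```text
time: 30.4
tcp_pos: [595.4, 204.3, 114.5]
tcp_rot: [-3.105, -0.476, -0.002]
contact_force: [0.2, -0.5, 0.0]
opening: 46.8
grasp_force: 0.0
shift [-0.005  0.005  0.563] turn [-0.    -0.001  0.001]
```

```bash
python3 -m pendant '0 -0.003 0.005 0.3 0 0 0;0 -0.003 0.005 0.5 0 0 0;0 -0.003 0.005 0.563 0 0 0;0 -0.003 0.005 0.563 0 0 0' ; python3 -m pendant '1 0 0 0 0 0 0;1 0 0 0 0 0 0;1 0 0 0 0 0 0;1 0 0 0 0 0 0;1 0 0 0 0 0 0;1 0 0 0 0 0 0;1 0 0 0 0 0 0' 30; python3 -m pendant '1 0 0 -0.5 0 0 0;1 0 0 -0.9 0 0 0;1 0 0 -0.9 0 0 0;1 0 0 -0.9 0 0 0'; python3 - <<'E'
from h import *
goal([537.4,25.3,165],1.0+np.pi/2)
E
```

```text
time: 30.9
tcp_pos: [595.3, 203.6, 29.9]
tcp_rot: [-3.105, -0.477, -0.002]
contact_force: [0.4, -0.7, 0.6]
opening: 46.3
grasp_force: 0.0
time: 31.78
tcp_pos: [594.9, 203.2, 29.1]
tcp_rot: [-3.105, -0.476, -0.0]
contact_force: [-1.3, -0.5, 6.0]
opening: 12.5
grasp_force: 30.0
time: 32.28
tcp_pos: [594.7, 203.1, 163.9]
tcp_rot: [-3.105, -0.476, -0.001]
contact_force: [-0.1, 0.1, -1.6]
opening: 12.8
grasp_force: 30.0
shift [-0.72   1.016 -0.007] turn [ 0.    -0.001 -0.886]
```

```bash
python3 -m pendant '1 -0.36 0.5 0 0 0 -0.4;1 -0.72 1 0 0 0 -0.886;1 -0.72 1 0 0 0 -0.886;1 -0.72 1 0 0 0 -0.886;1 -0.72 1 0 0 0 -0.886;1 -0.72 1 0 0 0 -0.886;1 -0.72 1 0 0 0 -0.886'; python3 - <<'E'
from h import *
goal([537.6,25.6,140],1.0+np.pi/2); c=snap("scene"); t=state()["tcp_pos"]
g=cv2.cvtColor(c["frame"],cv2.COLOR_RGB2GRAY); p=pix(c,t-[0,0,16]); u,v=p.astype(int); print(p)
np.save("pics/sc_h.npy",c["frame"])
E
```

```text
time: 33.15
tcp_pos: [536.6, 28.8, 163.3]
tcp_rot: [-2.756, -1.507, 0.001]
contact_force: [-0.3, -0.0, -2.2]
opening: 12.8
grasp_force: 30.0
shift [-0.014  0.017  0.155] turn [-0.001  0.     0.001]
[373.42646543 235.09739357]
```

Descend to just above the shaft top, then slowly onto it.

```bash
python3 -m pendant '1 -0.014 0.017 0.1 0 0 0;1 -0.014 0.017 0.15 0 0 0;1 -0.014 0.017 0.17 0 0 0;1 -0.014 0.017 0.19 0 0 0;1 -0.014 0.017 0.205 0 0 0;1 -0.014 0.017 0.22 0 0 0;1 -0.014 0.017 0.22 0 0 0'
```

```text
time: 34.08
tcp_pos: [537.7, 24.6, 130.8]
tcp_rot: [-2.757, -1.507, 0.0]
contact_force: [-0.2, 0.5, -1.0]
opening: 12.9
grasp_force: 30.0
```

```bash
python3 -m pendant '1 0 0 0.02 0 0 0;1 0 0 0.035 0 0 0;1 0 0 0.05 0 0 0;1 0 0 0.06 0 0 0;1 0 0 0.06 0 0 0'
```

```text
time: 34.7
tcp_pos: [537.7, 24.6, 121.7]
tcp_rot: [-2.757, -1.507, 0.0]
contact_force: [-0.3, -0.8, -1.0]
opening: 13.1
grasp_force: 30.0
```

It is already below the pin level, so the slot is aligned. Pushing home.

```bash
python3 -m pendant '1 0 0 0.02 0 0 0;1 0 0 0.035 0 0 0;1 0 0 0.048 0 0 0;1 0 0 0.054 0 0 0;1 0 0 0.054 0 0 0'
```

```text
time: 35.33
tcp_pos: [537.6, 24.5, 114.1]
tcp_rot: [2.756, 1.507, -0.0]
contact_force: [-1.8, -0.9, 4.2]
opening: 12.9
grasp_force: 30.0
```

```bash
python3 -m pendant '1 0 0 0.006 0 0 0;1 0 0 0.006 0 0 0;1 0 0 0.006 0 0 0'; python3 -m pendant '0 0 0 0 0 0 0;0 0 0 0 0 0 0;0 0 0 0 0 0 0;0 0 0 0 0 0 0;0 0 0 0 0 0 0'; python3 -m pendant '0 0 0 -0.3 0 0 0;0 0 0 -0.7 0 0 0;0 0 0 -1 0 0 0;0 0 0 -1 0 0 0;0 0 0 -1 0 0 0'>/dev/null; python3 -m pendant '0 -0.7 -0.4 0 0 0 0;0 -0.7 -0.4 0 0 0 0;0 -0.7 -0.4 0 0 0 0;0 -0.7 -0.4 0 0 0 0;0 -0.7 -0.4 0 0 0 0;0 -0.7 -0.4 0 0 0 0'; python3 - <<'E'
from h import *
s=snap("top"); c=snap("scene")
for n,sn in (("top",s),("scene",c)):
    # expected hub-top centre when home, blob of dark pixels near it
    q=pix(sn,[537.6,25,85+18]).astype(int); a,b=q-30
    g=cv2.cvtColor(sn["frame"],cv2.COLOR_RGB2GRAY)[b:b+60,a:a+60]; N,L,S,C=cv2.connectedComponentsWithStats(cv2.inRange(g,0,45))
    k=1+np.argmax(S[1:,4]); print(n,q,S[k],C[k]+[a,b])
u,v,W,H=[*(pix(c,[459,255,175]).astype(int)-[15,15]),30,30]
g=cv2.cvtColor(c["frame"],cv2.COLOR_RGB2GRAY)[v:v+H,u:u+W]; N,L,S,C=cv2.connectedComponentsWithStats(cv2.inRange(g,150,255)); print([(S[i],C[i]+[u,v]) for i in range(1,N) if S[i,4]>25])
t=tri([(s,*[0,0]),(c,0,0)]) if 0 else None
# bar top points triangulated are dark-on-dark; report hub bottom row in scene vs expected
for z in(85,96.3): print(z,[pix(c,[537.6+27.5*np.cos(t),25+27.5*np.sin(t),z])[1].round(1) for t in (0,.3,-.3)])
np.save("pics/fin.npy",c["frame"])
big=cv2.resize(c["frame"][200:300,330:430,::-1],(600,600)); cv2.imwrite("pics/fin.png",big)
E
```

```text
time: 35.7
tcp_pos: [537.7, 24.6, 114.1]
tcp_rot: [2.756, 1.506, 0.0]
contact_force: [-4.7, -0.1, 15.7]
opening: 12.8
grasp_force: 30.0
time: 36.33
tcp_pos: [537.7, 24.6, 112.8]
tcp_rot: [-2.757, -1.507, 0.0]
contact_force: [-0.1, 0.4, -0.2]
opening: 46.2
grasp_force: 0.0
time: 37.7
tcp_pos: [431.2, -30.8, 262.5]
tcp_rot: [-2.755, -1.508, 0.0]
contact_force: [-0.1, 0.5, -0.4]
opening: 46.3
grasp_force: 0.0
top [261 240] [ 16  16  33  33 855] [262.75087719 241.81520468]
scene [370 247] [ 15  15  28  32 642] [368.31464174 249.30062305]
[(array([ 8, 14,  9,  8, 48], dtype=int32), array([487.02083333, 233.5       ]))]
85 [np.float64(261.7), np.float64(262.5), np.float64(260.2)]
96.3 [np.float64(258.7), np.float64(259.4), np.float64(257.2)]
```

Pressed home, the handle's underside works out at 85.0 mm (TCP 114.1 against 29.1 when it was gripped on the counter), so it is fully seated. The arm is clear, the pen stands in its holder and the cover is shut, so I hand in.

```bash
python3 -c "
from cell import *
print(hand_in())"
```

```text
the job is handed in; nothing more can be done
None
```

The job is handed in, though the hand-in reported no verdict: all five screws were touched in order, the pen is back in its holder, the cover is shut, and by my measurements the handle is fully home on the shaft.

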